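Sweep bearings through the gate into the drop slot

TASK

Sweep the three loose ball bearings lying on the sorting tray through the narrow gate, one at a time, so that each drops into the slot behind it before the next one goes through. Push them with the fingertips along the deck, never lifting them, and leave the pulley standing where it is on the tray and everything else on the bench alone.

Things in the scene. Friction and masses are not known exactly. Their poses are not given: they have to be found in the camera images.
- tray: fixed steel sorting tray. Deck 60 mm above the bench, x = -230 to 0, y = -185 to 185 mm, rimmed on three sides by rails 14 mm high, 4 mm thick, just inside those edges. Origin: at bench height under the middle of the deck's front edge (lip, x = 0). x points from the deck out through the gate, y left along the lip, z up. Fixed, but its place and yaw vary
- gate (a point): the middle of the deck's front edge (lip) in the gate, at deck height; axes as the tray's. A wall 14 mm high stands across the front at x = 3 to 9 mm from here, open only for y = -19 to 19 mm (38 mm gate, round-ended cheeks). The slot opens right at the lip, so a bearing tips in by itself once its centre is a few mm past it
- slot (a point): the drop slot beyond the gate: an open-topped pocket in the tray. This point is the middle of its floor, 4 mm above the bench and 38 mm beyond the lip; axes as the tray's. Inside it measures 77 mm along x (from the lip) by 72 mm along y; side walls level with the deck, far wall 12 mm higher
- pulley: loose alternator pulley standing on the deck among the bearings (it trades places with them from run to run): grooved aluminium wheel, 44 mm in diameter, 26 mm high, 250 g; origin at the centre of its underside, axis z up. Too wide for the gate; leave it where it stands
- jar: bystander: amber glass jar with a steel lid, 72 mm in diameter, 85 mm high, standing on the bench left of the tray; origin at the centre of its underside
- screwdriver: bystander: screwdriver with a black handle lying on the bench right of the tray, about 200 mm long; origin under its middle
- alternator: bystander: car alternator standing on its foot on the bench right of the tray, aluminium housing about 125 mm in diameter and 145 mm high, 4 kg; origin at the centre of its underside
- bearing1: sealed ball bearing lying flat on the tray's deck: plain steel disc with dark shields and a small bore, 32 mm outside diameter, 10 mm thick, about 37 g (varies); it slides when pushed. The origin is the centre of the disc, so it reads 65 mm above the bench while on the deck; its z axis is the disc's axis. All three bearings are alike
- bearing2: sealed ball bearing lying flat on the tray's deck: plain steel disc with dark shields and a small bore, 32 mm outside diameter, 10 mm thick, about 37 g (varies); it slides when pushed. The origin is the centre of the disc, so it reads 65 mm above the bench while on the deck; its z axis is the disc's axis. All three bearings are alike
- bearing3: sealed ball bearing lying flat on the tray's deck: plain steel disc with dark shields and a small bore, 32 mm outside diameter, 10 mm thick, about 37 g (varies); it slides when pushed. The origin is the centre of the disc, so it reads 65 mm above the bench while on the deck; its z axis is the disc's axis. All three bearings are alike

How it is judged:
By the outcome, as a careful person would: the job done as asked, in the order asked, and still so for the second after the job is handed in, with the robot touching nothing.
It also fails if it takes over 61 s, if anything falls off the work surface, if the arm or the gripper's body presses on something with over 40 N, if the wrist force passes 120 N, or if a joint passes its speed limit or range.

ROBOT

A 6-joint arm with a two-finger parallel gripper is mounted at the origin on the work surface. World frame = base frame: x ahead of the robot, y to its left, z up, the work surface at z = 0. Lengths are in m, angles in rad, forces in N, time in s.
With the tool pointing down it reaches from about 0.425 to 1.125 m from the base axis. Payload 14.9 kg.
Tool frame: the origin (TCP) lies on the mounting face of the last link; the fingertips stand 191 mm ahead of it and the grasp point (between the pads) lies 172 mm ahead of it; z points along the fingers, y is the line along which they close (so a half turn about z gives the same grasp; the last joint's range is limited). The gripper opens to 91 mm and grips with 3 to 60 N. Pads are 32 mm wide; open, the fingers measure 118 mm over their backs; the gripper's body (76 mm by 178 mm) begins 60 mm behind the grasp point.
Start: joints at [-1.244, 0.379, 1.734, -0, 1.028, -0.033], TCP at [0.246, -0.655, 0.405] pointing down, gripper open.
Joint ranges: [-2.77, 2.77], [-0.74, 2.19], [0, 2.66], [-1.06, 4.2], [0.31, 2.87], [-3.08, 3.08]. Speed limits (rad/s): [1.89, 1.89, 2.39, 3.14, 3.14, 3.14].

INTERFACE

Orientations are given as a unit quaternion [w, x, y, z].
In Python, from plant import ctrl gives the robot as it stands.
- The arm moves only by the tool play_rows, never from a script. Its argument "plan" is text: rows parted by semicolons, each of 7 numbers parted by spaces: the shift along the tool's x, y, z in units of 25 mm (1.0 is 25 mm), then the turn, a rotation vector about the tool's x, y, z in units of 6 degrees (1.0 is 6 degrees), then the closure, from 0 (fully open) to 1 (shut). In form: tx ty tz wx wy wz hand; .... A call has 1 to 10 rows; each row shifts and turns the commanded pose from where the row before left it, along the tool's axes as they then stand; what a row does not reach is not made up. A row lasts 1/12 s, in which the tool goes at most 41.7 mm and 7.16 degrees, less where a joint would pass 70% of its speed; a pose out of reach is approached as far as the arm can. A call is refused whole if a number of a shift passes 1 or a number of a turn 1, either way. A call with a gripper value outside its range is refused whole. The fingers move at their own pace and stop on an object; "force" is the grip in N (left out, the last holds). Time passes only in rows, so rows that do not move let the fingers close. It gives the time, the measured TCP pose, the force, the opening and the grip force at its end, in the units of the state.
- ctrl.observe(): the state, without advancing time (a new reading comes with each control period).
- ctrl.snapshot(name): name is "scene" or "top"; returns a dict with "pixels" (384x512x3 uint8, red, green, blue), "fx", "fy", "cx", "cy" (pixels), "eye" and "rotation" of the camera in the world. Camera axes: x right, y down, z forward; pixel columns grow to the right and rows downward; lengths in m; the calibration is good to about 2 mm. A picture is of the moment at which its call begins. There is no depth.
- ctrl.hand_in(): hands the job in; it is judged then, once.
Trained networks look in a picture, given as the dict that the camera call returned (one of the last four; its "shot" number tells which), for a name from the list of things; names that differ only in an ending like _2 or _b are one class to them, and where a whole thing is asked for, a point or a joint stands for the part that bears it (a point fixed in the world has none). Each returns a list of dicts, best first, with "score" (0 to 1); they miss things now and then, are a little off and sometimes report something else, mostly with a low value. They report only what shows in the picture. A call takes as long as a camera call.
- ctrl.outline_of(picture, name): "pixels" (384x512 bool, what is visible of it) and "extent" ([left, top, right, bottom] in pixels, round what is visible of it).
- ctrl.tip_of(picture, name): "point" ([row, column] in pixels: a listed point, or the origin of a listed thing).
The state is a dict: "time_s": time; "joints": joint angles; "dq": joint speeds; "tau": joint torques, N m; "position": TCP position; "eef_rot": TCP orientation; "force": force on the tool from outside, world axes, zero at the start; "wrist_torque": the same for the moment, N m; "finger_gap": finger opening in m; "grasp_force": force on a finger pad.
Only numpy, scipy, OpenCV 4.12 (cv2) and the standard library are available. Lean on these libraries where they do the work, as an engineer would, in place of code of your own. Each camera call takes 0.05 s, during which the arm holds its last target. There are 200 camera calls.

## Working session

There is one attempt and no reset: what is moved stays moved. The work goes in short steps, Python scripts to look and compute and a tool call to move; the robot and the scene stay as the last step left them, time stands still between calls to the robot, and variables do not carry over. Pictures are saved under pics/ and viewed, at most 10 in all, crops included, and the job is handed in when it is done.

Besides the shell and the picture viewer there is one more tool, called after "Emit:" as name(argument=value, ...) on one line, values as JSON. play_rows: Moves the arm, as the interface text tells. Its arguments: {"type":"object","properties":{"plan":{"type":"string"},"force":{"type":"number"}},"required":["plan"]}

```bash
mkdir -p pics; cat > h.py <<'E'
import numpy as np, cv2
from plant import ctrl
def ray(s,rc,z):
    r,c=rc; d=np.array([(c-s["cx"])/s["fx"],(r-s["cy"])/s["fy"],1.]); d=np.array(s["rotation"])@d
    e=np.array(s["eye"]); return e+d*(z-e[2])/d[2]
def snap(name,fn=None,crop=None,k=1):
    s=ctrl.snapshot(name)
    if fn: 
        im=s["pixels"][:,:,::-1]
        if crop: im=im[crop[1]:crop[3],crop[0]:crop[2]]
        cv2.imwrite("pics/"+fn,cv2.resize(im,None,fx=k,fy=k))
    return s
E
python3 - <<'E'
from h import *
for n in("top","scene"):
    s=snap(n,n+"1.png"); print(n,np.round(s["eye"],3),s["fx"])
    for o,z in(("tray",.06),("gate",.06),("slot",.004),("bearing1",.07),("pulley",.086),("jar",.085)):
        for d in ctrl.tip_of(s,o)[:5]: print(o,np.round(d["point"],1),round(d["score"],2),np.round(ray(s,d["point"],{"bearing1":.065,"pulley":.06,"tray":0,"jar":0}.get(o,z)),4))
        if o in("bearing1","pulley"):
            for d in ctrl.outline_of(s,o)[:5]: print(" out",d["extent"],round(d["score"],2))
E
```

```text
top [ 0.356 -0.002  1.616] 433.0038266553969Traceback (most recent call last):
  File "<stdin>", line 5, in <module>
  File "h.py", line 4, in ray
    r,c=rc; d=np.array([(c-s["cx"])/s["fx"],(r-s["cy"])/s["fy"],1.]); d=np.array(s["rotation"])@d
                                                                        ~~~~~~~~~~~~~~~~~~~~~~~^~
ValueError: matmul: Input operand 1 has a mismatch in its core dimension 0, with gufunc signature (n?,k),(k,m?)->(n?,m?) (size 3 is different from 4)
```

```bash
python3 -c "
from plant import ctrl;print(ctrl.observe())"
```

```text
{'time_s': 0.1, 'joints': array([-1.24429517e+00,  3.79377660e-01,  1.73473435e+00,  4.66563138e-06,
        1.02846873e+00, -3.32914655e-02]), 'dq': array([ 0.00011775, -0.00312564, -0.00039511, -0.00053331, -0.00107498,
       -0.00163979]), 'tau': array([-3.04895701e-03, -7.65044832e+01, -4.35294950e+01,  6.51460723e-02,
        3.97846720e-02, -6.17935655e-06]), 'position': array([ 0.24640232, -0.65501823,  0.40413275]), 'eef_rot': array([-4.89034848e-04,  9.83862346e-01,  1.78926352e-01, -7.01938351e-05]), 'force': array([-0.84411045, -0.04486419,  0.1640586 ]), 'wrist_torque': array([-0.00823838, -0.00296665,  0.00246369]), 'grasp_force': 0.0, 'finger_gap': 0.09133336327415632}
```

View pics/top1.png

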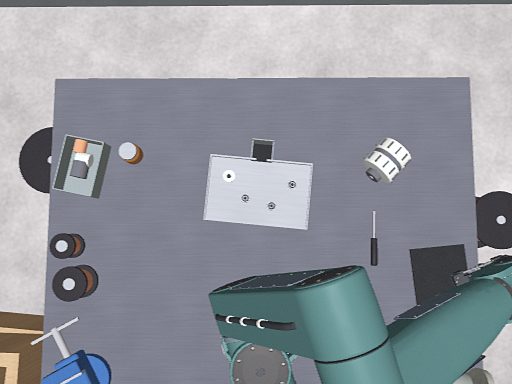

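The top picture shows the tray with its gate facing away from the robot (slot near row 150, col 262). The pulley is at about (176, 229), and the bearings are at (184, 292), (198, 245) and (206, 271).

```bash
sed -i 's/d=np.array(s\["rotation"\])@d/d=R(s)@d/' h.py; cat >> h.py <<'E'
from scipy.spatial.transform import Rotation as Ro
def R(s):
    q=np.array(s["rotation"]); return q if q.shape==(3,3) else Ro.from_quat(q[[1,2,3,0]]).as_matrix()
E
python3 - <<'E'
from h import *
for n in("top","scene"):
    s=snap(n,n+"1b.png"); print(n,np.round(s["eye"],3),s["fx"]);print(np.round(R(s),3))
    for o,z in(("tray",0),("gate",.06),("slot",.004),("bearing1",.065),("pulley",.06),("jar",0)):
        for d in ctrl.tip_of(s,o)[:5]: print(o,np.round(d["point"],1),round(d["score"],2),np.round(ray(s,d["point"],z),4))
        if o in("bearing1","pulley"):
            for d in ctrl.outline_of(s,o)[:5]:
                r,c=np.nonzero(d["pixels"]); print(" out",d["extent"],round(d["score"],2),np.round(ray(s,(r.mean(),c.mean()),z+.005 if o=="bearing1" else .073),4))
    for d in ctrl.outline_of(s,"tray")[:1]:
        m=d["pixels"].astype(np.uint8); cs=max(cv2.findContours(m,0,2)[0],key=cv2.contourArea)
        for p in cv2.approxPolyDP(cs,4,True)[:,0]: print(" tray corner",p,np.round(ray(s,p[::-1],.074),4))
E
```

```text
top [ 0.356 -0.002  1.616] 433.0038266553969
[[ 0.002 -0.995  0.095]
 [-1.    -0.     0.016]
 [-0.015 -0.095 -0.995]]
tray [158.1 259.7] 0.69 [0.6604 0.002  0.    ]
gate [161.8 262.6] 0.75 [ 0.6355 -0.0087  0.06  ]
gate [241.2 374.4] 0.6 [ 0.3488 -0.4067  0.06  ]
slot [153.3 265.1] 0.64 [ 0.678  -0.0184  0.004 ]
slot [183.1 289.5] 0.33 [ 0.5646 -0.1097  0.004 ]
bearing1 [197.6 245.6] 0.59 [0.5041 0.0525 0.065 ]
bearing1 [203.7 271.5] 0.56 [ 0.4822 -0.0406  0.065 ]
bearing1 [184.1 288.3] 0.5 [ 0.5531 -0.1013  0.065 ]
 out [286.8, 178.8, 294.0, 188.5] 0.38 [ 0.5523 -0.1141  0.07  ]
 out [202.7, 139.2, 314.1, 229.5] 0.22 [0.5349 0.0031 0.07  ]
pulley [177.6 230.1] 0.46 [0.5775 0.1093 0.06  ]
 out [221.2, 171.3, 237.2, 186.1] 0.43 [0.5812 0.1127 0.073 ]
jar [156.4 135.7] 0.68 [0.6674 0.4732 0.    ]
 tray corner [211 154] [0.6617 0.178  0.074 ]
 tray corner [204 218] [0.4301 0.2004 0.074 ]
 tray corner [307 228] [ 0.395  -0.1661  0.074 ]
 tray corner [311 163] [ 0.6284 -0.1827  0.074 ]
 tray corner [273 160] [ 0.6395 -0.0461  0.074 ]
 tray corner [274 141] [ 0.7091 -0.0499  0.074 ]
 tray 
[... 825 characters left out ...]
0.5] 0.98 [0.6789 0.4822 0.    ]
 tray corner [264 149] [0.4395 0.2044 0.074 ]
 tray corner [179 212] [ 0.3934 -0.1603  0.074 ]
 tray corner [186 232] [ 0.4532 -0.2049  0.074 ]
 tray corner [193 226] [ 0.4553 -0.1797  0.074 ]
 tray corner [244 259] [ 0.6195 -0.1975  0.074 ]
 tray corner [248 272] [ 0.6466 -0.2232  0.074 ]
 tray corner [277 234] [ 0.6474 -0.0889  0.074 ]
 tray corner [307 252] [ 0.7344 -0.1002  0.074 ]
 tray corner [322 234] [ 0.7417 -0.0289  0.074 ]
 tray corner [324 220] [0.7269 0.0181 0.074 ]
 tray corner [302 207] [0.6581 0.0307 0.074 ]
 tray corner [312 196] [0.6625 0.0847 0.074 ]
 tray corner [320 196] [0.6811 0.0966 0.074 ]
 tray corner [327 177] [0.6652 0.1833 0.074 ]
```

View pics/scene1b.png

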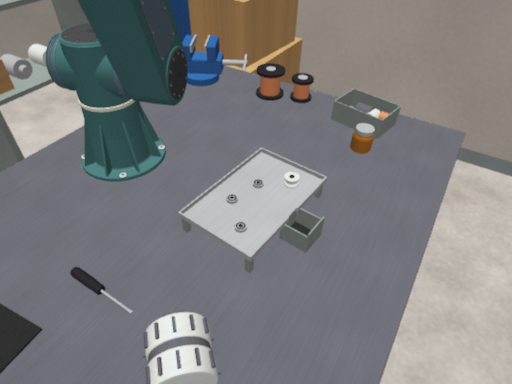

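The scene picture confirms three bearings at (195, 230), (228, 241) and (184, 259), and the pulley at (180, 294), away from the gate. I'll refine the tray pose with a silhouette fit.

```bash
cat > fit.py <<'E'
from h import *
from scipy.optimize import minimize
import itertools
def proj(s,P):
    c=(P-np.array(s["eye"]))@R(s); return np.c_[c[:,0]/c[:,2]*s["fx"]+s["cx"],c[:,1]/c[:,2]*s["fy"]+s["cy"]]
box=lambda a,b,c:np.array(list(itertools.product(a,b,c)),float)
B=[box((-.230,.009),(-.185,.185),(.057,.074)),box((0,.080),(-.039,.039),(.001,.06)),box((.077,.080),(-.039,.039),(.001,.072))]
def sil(s,p):
    m=np.zeros((384*4,512*4),np.uint8); r=Ro.from_euler("z",p[2]).as_matrix()
    for b in B:
        h=cv2.convexHull(proj(s,b@r.T+[p[0],p[1],0]).astype(np.float32)); cv2.fillConvexPoly(m,np.round((h+.5)*4*16-8).astype(int),1,shift=4)
    return cv2.resize(m.astype(np.float32),(512,384),interpolation=cv2.INTER_AREA)
D=[]
for n in("top","scene"):
    s=ctrl.snapshot(n); D.append((s,cv2.morphologyEx(ctrl.outline_of(s,"tray")[0]["pixels"].astype(np.uint8),3,np.ones((9,9))).astype(np.float32)))
for sel in([0],[1],[0,1]):
    f=lambda p:sum(((sil(D[i][0],p)-D[i][1])**2).sum() for i in sel)
    o=min((minimize(f,[.638+d,0,-.094],method="Nelder-Mead",options=dict(initial_simplex=np.array([.638+d,0,-.094])+np.vstack([np.zeros(3),np.diag([.006,.006,.02])]))) for d in(-.004,.004)),key=lambda o:o.fun)
    print(sel,np.round(o.x,4),o.fun)
p=o.x; np.save("tray.npy",p)
im=cv2.resize(D[0][0]["pixels"][130:240,195:325,::-1],None,fx=6,fy=5)[:,:]
c,sn=np.cos(p[2]),np.sin(p[2]); Rz=np.array([[c,-sn],[sn,c]])
for s,_ in D:
    for o in("bearing1","pulley"):
        for d in ctrl.tip_of(s,o)[:3]+[dict(point=np.mean(np.nonzero(d["pixels"]),1),score=d["score"]+9) for d in ctrl.outline_of(s,o)[:3]]:
            w=ray(s,d["point"],.068 if o=="bearing1" else .073); print(o,round(d["score"],2),np.round((w[:2]-p[:2])@Rz*1000,1))
s=D[1][0]; im=s["pixels"][:,:,::-1].copy()
for lw in([(0,-.185,.06),(0,.185,.06),(-.23,.185,.074),(-.23,-.185,.074)],[(.077,-.036,.06),(.077,.036,.06),(0,.036,.06),(0,-.036,.06)],[(0,-.019,.06),(0,.019,.06)]):
    P=np.array(lw); P[:,:2]=P[:,:2]@Rz.T+p[:2]; cv2.polylines(im,[np.round(proj(s,P)*16).astype(int)],1,(0,0,255),1,shift=4)
cv2.imwrite("pics/fit.png",cv2.resize(im[130:280,160:360],None,fx=4,fy=4,interpolation=0))
o=ctrl.observe(); q=o["eef_rot"]; print("tool yaw",np.degrees(2*np.arctan2(q[2],q[1])),"tray yaw",np.degrees(p[2]),"tcp tray",np.round((o["position"][:2]-p[:2])@Rz*1000,1))
E
python3 fit.py
```

```text
[0] [ 0.6375 -0.0039 -0.097 ] 160.59765625
[1] [ 0.6395 -0.0008 -0.0984] 661.6640625
[0, 1] [ 0.6384 -0.0023 -0.0949] 901.5390625
bearing1 0.46 [-150.1  -51.6]
bearing1 0.43 [ 3.1 -5.3]
bearing1 0.42 [-144.6   38.3]
bearing1 9.51 [-159.2  -53. ]
bearing1 9.48 [-139.3   42.1]
pulley 0.45 [-69.8 105.3]
pulley 9.62 [-68.1 107. ]
pulley 9.47 [-103.1   -4.4]
bearing1 0.6 [-163.2  -53. ]
bearing1 0.59 [-133.8   29.2]
bearing1 0.49 [ -69.8 -124.1]
bearing1 9.45 [-156.8  -50.6]
bearing1 9.42 [ -73.3 -119.1]
pulley 0.69 [  63.8 -466.4]
pulley 0.51 [ -64.6 -127.4]
pulley 0.5 [-64.  121.8]
pulley 9.46 [-67.8 113.8]
tool yaw 20.61652374629306 tray yaw -5.436674417244685 tcp tray [-328.3 -687.1]
```

View pics/fit.png

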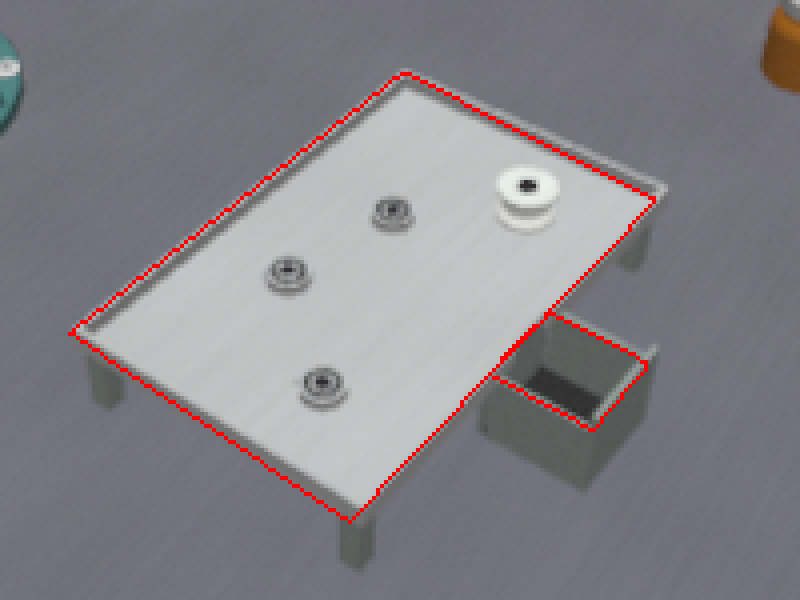

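Emit:
play_rows(plan="0 0 0 0 0 0.868 0.74;0 0 0 0 0 0.868 0.74;0 0 0 0 0 0.868 0.74;0 0 0 0 0 0.868 0.74;0 0 0 0 0 0.868 0.74;0.4 -1 0 0 0 0 0.74;0.4 -1 0 0 0 0 0.74;0.4 -1 0 0 0 0 0.74;0.4 -1 0 0 0 0 0.74;0.4 -1 0 0 0 0 0.74")

```text
time_s: 2.53
position: [0.3084, -0.5344, 0.4048]
eef_rot: [0.0, 0.999, -0.047, 0.0]
force: [-0.5, 0.1, -0.9]
finger_gap: 0.0275
grasp_force: 0.0
```

Emit:
play_rows(plan="0.4 -1 0 0 0 0 0.74;0.4 -1 0 0 0 0 0.74;0.4 -1 0 0 0 0 0.74;0.4 -1 0 0 0 0 0.74;0.4 -1 0 0 0 0 0.74;0.4 -1 0 0 0 0 0.74;0.4 -1 0 0 0 0 0.74;0.4 -1 0 0 0 0 0.74;0.4 -1 0 0 0 0 0.74;0.4 -1 0 0 0 0 0.74")

```text
time_s: 3.37
position: [0.4316, -0.2948, 0.4049]
eef_rot: [0.0, 0.999, -0.047, 0.0]
force: [-0.3, -0.4, -0.7]
finger_gap: 0.024
grasp_force: 0.0
```

```bash
cat >> h.py <<'E'
p=np.load("tray.npy"); Rz=Ro.from_euler("z",p[2]).as_matrix()[:2,:2]
loc=lambda w:np.round((np.array(w)[:2]-p[:2])@Rz*1000,1)
def st():
    o=ctrl.observe(); x=Ro.from_quat(o["eef_rot"][[1,2,3,0]]).as_matrix()
    print("t",round(o["time_s"],2),"tcp loc",loc(o["position"]),"z",round(o["position"][2]*1000,1),"head",round(np.degrees(np.arctan2(x[1,0],x[0,0])-p[2]),2),"tilt",np.round(x[:2,2],4),"F",np.round(o["force"],1),"gap",round(o["finger_gap"]*1000,1),"j",np.round(o["joints"],2))
def blobs(s,z=.07):
    "dark blobs on the deck"
    g=cv2.cvtColor(s["pixels"],cv2.COLOR_RGB2GRAY); k=cv2.morphologyEx(g,cv2.MORPH_BLACKHAT,np.ones((11,11),np.uint8))
    n,l,t,c=cv2.connectedComponentsWithStats((k>35).astype(np.uint8))
    for i in range(1,n):
        m=l==i; r,cc=np.nonzero(m); w=k[m].astype(float); q=loc(ray(s,((r*w).sum()/w.sum(),(cc*w).sum()/w.sum()),z))
        if t[i,4]>5 and -215<q[0]<30 and abs(q[1])<170: print(" blob",t[i,4],np.round(c[i],1),q)
E
python3 - <<'E'
from h import *
st()
for n in("top","scene"): s=snap(n); print(n); blobs(s)
E
```

```text
t 3.37 tcp loc [-178.1 -310.8] z 404.9 head 0.0 tilt [ 0.0003 -0.0002] F [-0.3 -0.4 -0.7] gap 24.0 j [-0.64  0.1   2.09  0.    0.95  1.02]
top
 blob 10 [252.7 153.9] [19.8 32. ]
 blob 10 [216.5 156. ] [  1.3 162.5]
 blob 88 [256.2 159.8] [ 1.  13.7]
 blob 7 [246. 156.] [11.4 55.4]
 blob 24 [298.5 163.7] [   1.1 -136.1]
 blob 16 [228.6 175.6] [-66.1 111.1]
 blob 41 [291.3 184.2] [ -75.1 -117.9]
 blob 42 [245.1 197.8] [-140.    43.7]
 blob 43 [271.  205.4] [-158.7  -52. ]
scene
 blob 371 [248.8 175.3] [-183.    46.2]
 blob 18 [291.5 176.3] [-77.5 130.9]
 blob 73 [258.  183.3] [-136.8   44.1]
 blob 30 [290.9 182.2] [-64.4 106.4]
 blob 81 [231.9 198.7] [-154.9  -52.1]
 blob 25 [301.  206.5] [11.7 38.1]
 blob 37 [286.1 223.2] [ 13.5 -37.2]
 blob 92 [240.4 226.8] [ -72.3 -119. ]
```

Emit:
play_rows(plan="0 -0.95 0.28 0 0 0 0.74;0 -0.95 0.28 0 0 0 0.74;0 -0.95 0.28 0 0 0 0.74;0 -0.95 0.28 0 0 0 0.74;0 -0.95 0.28 0 0 0 0.74;0 -0.95 0.28 0 0 0 0.74;0 -0.95 0.28 0 0 0 0.74;0 -0.95 0.28 0 0 0 0.74;0 -0.95 0.28 0 0 0 0.74;0 -0.95 0.28 0 0 0 0.74")

```text
time_s: 4.3
position: [0.4537, -0.059, 0.3346]
eef_rot: [0.0, 0.999, -0.048, 0.0]
force: [1.3, -0.6, -0.4]
finger_gap: 0.0239
grasp_force: 0.0
```

Emit:
play_rows(plan="-0.18 -0.95 0.28 0 0 0 0.74;-0.18 -0.95 0.28 0 0 0 0.74;-0.18 -0.95 0.28 0 0 0 0.74;-0.18 -0.95 0.28 0 0 0 0.74;-0.18 -0.9 0.28 0 0 0 0.74;0 0 0.5 0 0 0 0.74;0 0 0.5 0 0 0 0.74;0 0 0 0 0 0 0.74")

```text
time_s: 4.97
position: [0.4419, 0.0594, 0.2732]
eef_rot: [0.0, 0.999, -0.047, -0.001]
force: [-1.5, -0.5, -0.7]
finger_gap: 0.0237
grasp_force: 0.0
```

```bash
python3 - <<'E'
from h import *
st()
s=snap("scene","a1.png",(180,100,340,260),3.7); blobs(s)
E
```

```text
t 4.97 tcp loc [-201.4   42.8] z 273.2 head 0.05 tilt [-0.0024 -0.0003] F [-1.5 -0.5 -0.7] gap 23.7 j [ 0.08  0.21  2.29 -0.    0.65  1.75]
 blob 377 [267.  158.2] [-187.4  156.3]
 blob 18 [291.5 176.3] [-77.5 130.9]
 blob 74 [257.9 183.4] [-136.8   43.9]
 blob 30 [290.9 182.2] [-64.4 106.3]
 blob 81 [231.9 198.7] [-154.9  -52.1]
 blob 27 [301.3 206.3] [11.8 38.8]
 blob 37 [286.1 223.2] [ 13.6 -37.3]
 blob 93 [240.3 226.8] [ -72.3 -119.1]
```

View pics/a1.png

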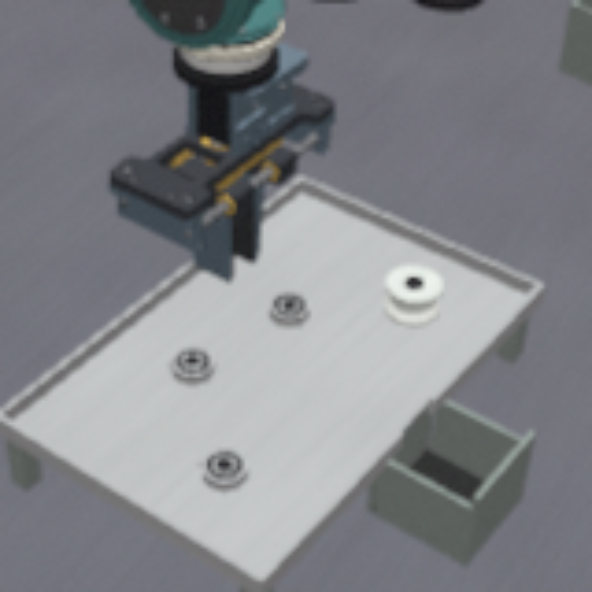

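The fingers are centred behind the left bearing, with the other bearings and the pulley clear of them. Going down and pushing.

Emit:
play_rows(plan="0 -0.05 0.35 0 0 0 0.74;0 0 0.35 0 0 0 0.74;0 0 0 0 0 0 0.74;0.42 0 0 0 0 0 0.74;0.42 0 0 0 0 0 0.74;0.42 0 0 0 0 0 0.74;0.3 0 0 0 0 0 0.74;0.2 0 0 0 0 0 0.74;0.35 0.175 0 0 0 0 0.74;0.35 0.175 0 0 0 0 0.74")

```text
time_s: 5.85
position: [0.5036, 0.0459, 0.2573]
eef_rot: [0.0, 0.999, -0.047, -0.0]
force: [-0.7, 0.3, 1.1]
finger_gap: 0.0237
grasp_force: 0.4
```

```bash
python3 - <<'E'
from h import *
st()
s=snap("scene"); blobs(s)
E
```

```text
t 5.85 tcp loc [-138.8   35.2] z 257.3 head 0.04 tilt [-0.0001 -0.    ] F [-0.7  0.3  1.1] gap 23.7 j [0.04 0.32 2.17 0.   0.65 1.71]
 blob 329 [259.1 180.8] [-138.7   55.3]
 blob 18 [291.5 176.3] [-77.5 130.9]
 blob 30 [290.9 182.2] [-64.4 106.4]
 blob 82 [231.9 198.7] [-154.9  -52.1]
 blob 26 [300.9 206.6] [11.6 37.5]
 blob 37 [286.1 223.2] [ 13.6 -37.2]
 blob 92 [240.4 226.8] [ -72.3 -119. ]
```

Emit:
play_rows(plan="0.35 0.175 0.06 0 0 0 0.74;0.35 0.175 0 0 0 0 0.74;0.35 0.175 0 0 0 0 0.74;0.35 0.175 0 0 0 0 0.74;0.35 0.175 0 0 0 0 0.74;0.35 0.175 0 0 0 0 0.74;0.3 0.175 0 0 0 0 0.74;0.25 0.175 0 0 0 0 0.74;0.15 0 0 0 0 0 0.74;0 0 0 0 0 0 0.74")

```text
time_s: 6.73
position: [0.57, 0.0044, 0.2558]
eef_rot: [-0.0, 0.999, -0.048, 0.0]
force: [0.5, -0.4, -0.1]
finger_gap: 0.0235
grasp_force: 0.0
```

```bash
python3 - <<'E'
from h import *
st()
s=snap("scene","a2.png",(180,100,340,260),3.7); blobs(s)
E
```

```text
t 6.73 tcp loc [-68.7   0.3] z 255.8 head -0.02 tilt [0.0004 0.    ] F [ 0.5 -0.4 -0.1] gap 23.5 j [-0.03  0.4   2.05  0.    0.69  1.63]
 blob 419 [289.5 171.3] [-92.3 144.4]
 blob 82 [261.2 172. ] [-160.5   92.7]
 blob 421 [267.8 196.5] [-78.9  16.6]
 blob 80 [231.9 198.6] [-154.9  -52. ]
 blob 26 [301.1 206.5] [11.9 38.1]
 blob 37 [286.1 223.2] [ 13.6 -37.3]
 blob 92 [240.4 226.9] [ -72.2 -119.1]
```

View pics/a2.png

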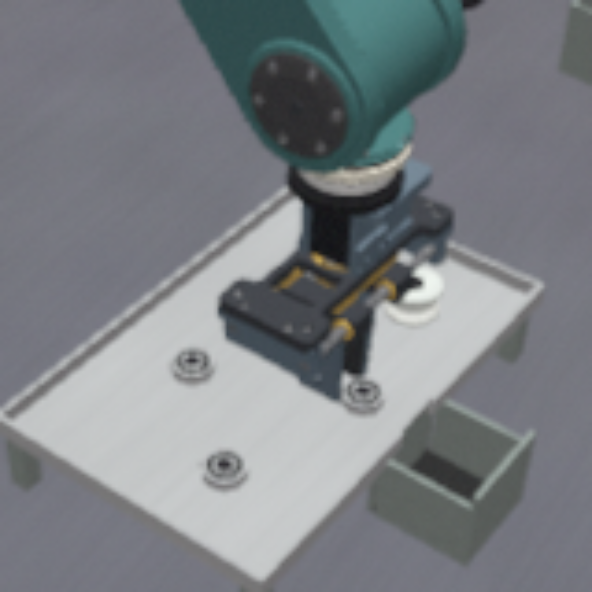

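The bearing is nested between the fingertips at crop (362, 393), in line with the gate. I'll push it straight through.

Emit:
play_rows(plan="0.33 0 0 0 0 0 0.74;0.33 0 0 0 0 0 0.74;0.33 0 0 0 0 0 0.74;0.33 0 0 0 0 0 0.74;0.33 0 0 0 0 0 0.74;0.33 0 0 0 0 0 0.74;0 0 0 0 0 0 0.74;0 0 0 0 0 0 0.74")

```text
time_s: 7.45
position: [0.6189, 0.0, 0.2556]
eef_rot: [0.0, 0.999, -0.047, -0.0]
force: [0.7, -0.2, 0.0]
finger_gap: 0.0238
grasp_force: 0.0
```

```bash
python3 - <<'E'
from h import *
st()
s=snap("scene","a3.png",(200,120,340,260),4); 
for d in ctrl.tip_of(s,"bearing1"): print(np.round(d["point"]),d["score"],loc(ray(s,d["point"],.07)))
E
```

```text
t 7.45 tcp loc [-19.6   0.5] z 255.6 head 0.01 tilt [-0. -0.] F [ 0.7 -0.2  0. ] gap 23.8 j [-0.04  0.46  1.95 -0.    0.73  1.63]
[230. 238.] 0.6 [ -68.6 -130.9]
[234. 297.] 0.49 [ 55.1 -51. ]
[200. 232.] 0.48 [-151.6  -56.3]
```

View pics/a3.png

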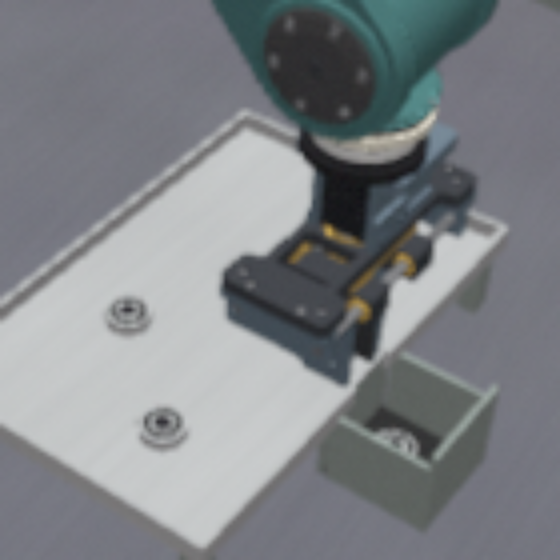

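The first bearing is in the slot at crop (400, 440). The other two haven't moved. Next is the one at (-157, -52).

Emit:
play_rows(plan="-0.1 0 -0.6 0 0 0 0.74;-0.3 0.1 -0.6 0 0 0 0.74;-0.85 0.25 0 0 0 0 0.74;-0.85 0.25 0 0 0 0 0.74;-0.85 0.25 0 0 0 0 0.74;-0.85 0.25 0 0 0 0 0.74;-0.85 0.25 0 0 0 0 0.74;-0.85 0.25 0 0 0 0 0.74;-0.85 0.25 0 0 0 0 0.74;-0.85 0.25 0 0 0 0 0.74")

```text
time_s: 8.38
position: [0.4329, -0.0352, 0.2857]
eef_rot: [-0.0, 0.999, -0.047, -0.0]
force: [0.9, 0.6, 0.8]
finger_gap: 0.0232
grasp_force: 0.0
```

Emit:
play_rows(plan="0 0 0.2 0 0 0 0.74;0 0 0 0 0 0 0.74;0 0 0 0 0 0 0.74")

```text
time_s: 8.63
position: [0.4348, -0.0352, 0.2808]
eef_rot: [0.0, 0.999, -0.047, 0.0]
force: [-0.1, 0.5, 0.6]
finger_gap: 0.0236
grasp_force: 0.0
```

```bash
python3 - <<'E'
from h import *
st()
s=snap("scene"); blobs(s)
E
```

```text
t 8.63 tcp loc [-199.5  -52. ] z 280.8 head 0.0 tilt [ 0.0004 -0.    ] F [-0.1  0.5  0.6] gap 23.6 j [-0.13  0.18  2.3   0.    0.66  1.53]
 blob 228 [277.4 163.4] [-147.   152.8]
 blob 18 [291.5 176.3] [-77.5 130.9]
 blob 30 [290.9 182.2] [-64.4 106.4]
 blob 82 [231.9 198.7] [-154.9  -52.1]
 blob 25 [301.  206.5] [11.7 38. ]
 blob 37 [286.1 223.2] [ 13.3 -36.9]
 blob 92 [240.4 226.9] [ -72.2 -119.2]
```

Emit:
play_rows(plan="0 0 0.5 0 0 0 0.74;0 0 0.5 0 0 0 0.74;0.1 0 0 0 0 0 0.74;0.25 0 0 0 0 0 0.74;0.3 0 0 0 0 0 0.74;0.25 0 0 0 0 0 0.74;0.35 -0.17 0 0 0 0 0.74;0.35 -0.17 0 0 0 0 0.74;0.35 -0.17 0 0 0 0 0.74;0.35 -0.17 0 0 0 0 0.74")

```text
time_s: 9.52
position: [0.4944, -0.0232, 0.2559]
eef_rot: [0.0, 0.999, -0.047, 0.0]
force: [-0.8, -0.6, 1.8]
finger_gap: 0.0234
grasp_force: 0.4
```

Emit:
play_rows(plan="0.35 -0.17 0 0 0 0 0.74;0.35 -0.17 0 0 0 0 0.74;0.35 -0.17 0 0 0 0 0.74;0.35 -0.17 0 0 0 0 0.74;0.35 -0.17 0 0 0 0 0.74;0.35 -0.17 0 0 0 0 0.74;0.35 -0.17 0 0 0 0 0.74;0.35 -0.17 0 0 0 0 0.74;0.15 0 0 0 0 0 0.74;0 0 0 0 0 0 0.74")

```text
time_s: 10.35
position: [0.5708, 0.0033, 0.2558]
eef_rot: [-0.0, 0.999, -0.047, 0.0]
force: [-0.7, 0.0, 0.1]
finger_gap: 0.0237
grasp_force: 0.0
```

```bash
python3 - <<'E'
from h import *
st()
s=snap("scene","b2.png",(200,120,340,260),4)
E
```

```text
t 10.35 tcp loc [-67.8  -0.8] z 255.8 head 0.03 tilt [ 0.0006 -0.    ] F [-0.7  0.   0.1] gap 23.7 j [-0.04  0.4   2.04  0.    0.69  1.63]
```

View pics/b2.png

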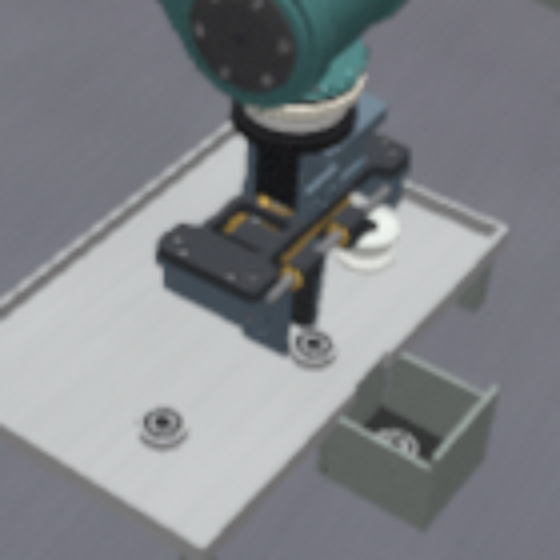

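The second bearing is nested in front of the gate at crop (313, 345), and the first is still in the slot. Pushing it straight, with a small y correction.

Emit:
play_rows(plan="0.33 -0.03 0 0 0 0 0.74;0.33 0 0 0 0 0 0.74;0.33 0 0 0 0 0 0.74;0.33 0 0 0 0 0 0.74;0.33 0 0 0 0 0 0.74;0.3 0 0 0 0 0 0.74;0 0 0 0 0 0 0.74;0 0 0 0 0 0 0.74")

```text
time_s: 11.07
position: [0.6188, -0.0007, 0.2556]
eef_rot: [0.0, 0.999, -0.047, -0.0]
force: [-0.3, -0.5, 0.0]
finger_gap: 0.0239
grasp_force: 0.0
```

```bash
python3 - <<'E'
from h import *
st()
s=snap("scene","b3.png",(200,120,340,260),4)
E
```

```text
t 11.07 tcp loc [-19.6  -0.3] z 255.6 head 0.01 tilt [-0. -0.] F [-0.3 -0.5  0. ] gap 23.9 j [-0.04  0.46  1.95 -0.    0.73  1.63]
```

View pics/b3.png

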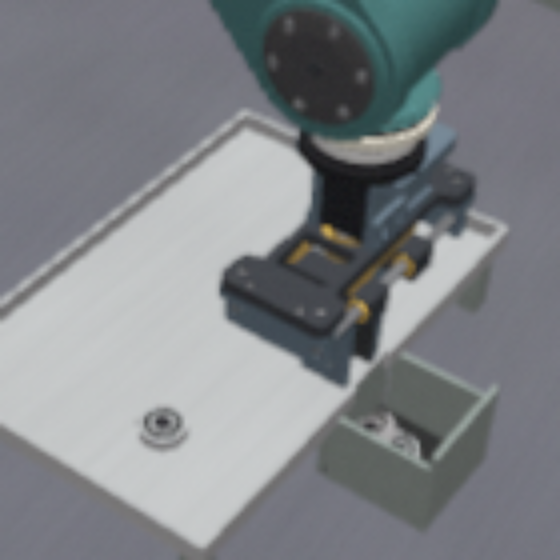

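Both bearings are in the slot. For the last one, at (-74, -119), I'll move to its right, turn the tool 90° and push it left to the centreline.

Emit:
play_rows(plan="-0.1 0 -0.8 0 0 0 0.74;-0.06 0.2 -0.8 0 0 0 0.74;-0.25 0.75 0 0 0 0 0.74;-0.25 0.75 0 0 0 0 0.74;-0.25 0.75 0 0 0 0 0.74;-0.25 0.75 0 0 0 0 0.74;-0.25 0.75 0 0 0 0 0.74;-0.25 0.75 0 0 0 0 0.74;-0.25 0.75 0 0 0 0 0.74;-0.25 0.75 0 0 0 0 0.74")

```text
time_s: 11.95
position: [0.5492, -0.1505, 0.2957]
eef_rot: [-0.0, 0.999, -0.047, -0.0]
force: [1.3, -0.1, -0.3]
finger_gap: 0.024
grasp_force: 0.0
```

Emit:
play_rows(plan="0 0 0 0 0 -1 0.74;0 0 0 0 0 -1 0.74;0 0 0 0 0 -1 0.74;0 0 0 0 0 -1 0.74;0 0 0 0 0 -1 0.74;0 0 0 0 0 -1 0.74;0 0 0 0 0 -1 0.74;0 0 0 0 0 -1 0.74;0 0 0 0 0 -1 0.74;0 0 0 0 0 -1 0.74")

```text
time_s: 12.78
position: [0.5496, -0.1497, 0.2957]
eef_rot: [-0.0, 0.888, 0.461, -0.0]
force: [-0.0, -0.6, -0.3]
finger_gap: 0.0235
grasp_force: 0.0
```

Emit:
play_rows(plan="0 0 0 0 0 -1 0.74;0 0 0 0 0 -1 0.74;0 0 0 0 0 -1 0.74;0 0 0 0 0 -1 0.74;0 0 0 0 0 -1 0.74;0 0 0 0 0 0 0.74;0 0 0 0 0 0 0.74")

```text
time_s: 13.37
position: [0.5498, -0.1498, 0.2957]
eef_rot: [-0.0, 0.741, 0.672, -0.0]
force: [0.1, -0.2, -0.4]
finger_gap: 0.0237
grasp_force: 0.0
```

```bash
python3 - <<'E'
from h import *
st()
for n in("scene","top"): blobs(snap(n))
E
```

```text
t 13.37 tcp loc [ -74.2 -155.2] z 295.7 head 89.83 tilt [-0.0003  0.0001] F [ 0.1 -0.2 -0.4] gap 23.7 j [-0.31  0.34  2.04  0.    0.76 -0.21]
 blob 18 [291.5 176.3] [-77.5 130.9]
 blob 30 [290.9 182.2] [-64.4 106.3]
 blob 102 [244.8 191.2] [-144.2   -4.6]
 blob 483 [250.4 214.9] [-75.2 -67.6]
 blob 216 [207.3 200.8] [-203.2 -101. ]
 blob 8 [246.9 199.8] [-119.4  -30.3]
 blob 30 [301.3 206.6] [12.4 38. ]
 blob 17 [236.6 207.4] [-123.1  -70.8]
 blob 76 [224.8 219.5] [-116.8 -129.3]
 blob 83 [288.5 222.5] [ 17.  -30.4]
 blob 409 [307.5 168. ] [ -15.6 -169.9]
 blob 10 [216.5 156. ] [  1.3 162.6]
 blob 7 [246. 156.] [11.4 55.3]
 blob 16 [228.6 175.6] [-66.1 111.1]
 blob 6 [291.5 185.8] [ -81.5 -118.1]
 blob 31 [281.5 202.1] [-144.2  -87.2]
 blob 14 [273.4 221.2] [-214.5  -65.3]
```

Emit:
play_rows(plan="0 0 0.6 0 0 0 0.74;0 0 0.6 0 0 0 0.74;0 0 0.4 0 0 0 0.74;0 0 0 0 0 0 0.74;0.15 0 0 0 0 0 0.74;0.25 0 0 0 0 0 0.74;0.35 0 0 0 0 0 0.74;0.35 0 0 0 0 0 0.74;0.35 0 0 0 0 0 0.74;0.35 0 0 0 0 0 0.74")

```text
time_s: 14.3
position: [0.5545, -0.1039, 0.2561]
eef_rot: [0.0, 0.74, 0.673, 0.0]
force: [0.1, -0.6, 0.0]
finger_gap: 0.0235
grasp_force: 0.2
```

Emit:
play_rows(plan="0.4 0 0 0 0 0 0.74;0.4 0 0 0 0 0 0.74;0.4 0 0 0 0 0 0.74;0.4 0 0 0 0 0 0.74;0.4 0 0 0 0 0 0.74;0.4 0 0 0 0 0 0.74;0.4 0 0 0 0 0 0.74;0.3 0 0 0 0 0 0.74;0.2 0 0 0 0 0 0.74;0 0 0 0 0 0 0.74")

```text
time_s: 15.13
position: [0.5622, -0.0221, 0.2557]
eef_rot: [-0.0, 0.74, 0.673, 0.0]
force: [0.0, 0.5, -0.3]
finger_gap: 0.0236
grasp_force: 0.0
```

```bash
python3 - <<'E'
from h import *
st()
s=snap("scene","c1.png",(180,120,340,260),4)
blobs(s); print(); blobs(snap("top"))
E
```

```text
t 15.13 tcp loc [-73.9 -26.9] z 255.7 head 90.06 tilt [-0.      0.0001] F [ 0.   0.5 -0.3] gap 23.6 j [-0.08  0.39  2.06  0.    0.69  0.01]
 blob 393 [276.2 162.2] [-156.9  161.6]
 blob 36 [252.9 166.5] [-195.3   96.3]
 blob 1213 [256.2 188.7] [-119.    19.4]
 blob 9 [291.8 175.6] [-78.5 133.4]
 blob 20 [278.4 183.4] [-89.6  79.7]
 blob 28 [301.4 206.1] [11.8 39.5]
 blob 81 [288.7 222.5] [ 17.1 -30.4]

 blob 501 [263.8 154.7] [24.8 -5.4]
 blob 10 [216.5 156. ] [  1.3 162.5]
 blob 25 [298.2 163.8] [   1.  -136.7]
 blob 80 [269.1 175. ] [-49.7 -33.3]
 blob 16 [228.6 175.6] [-66.1 111.2]
 blob 16 [235.1 217.6] [-214.4   72.2]
```

View pics/c1.png

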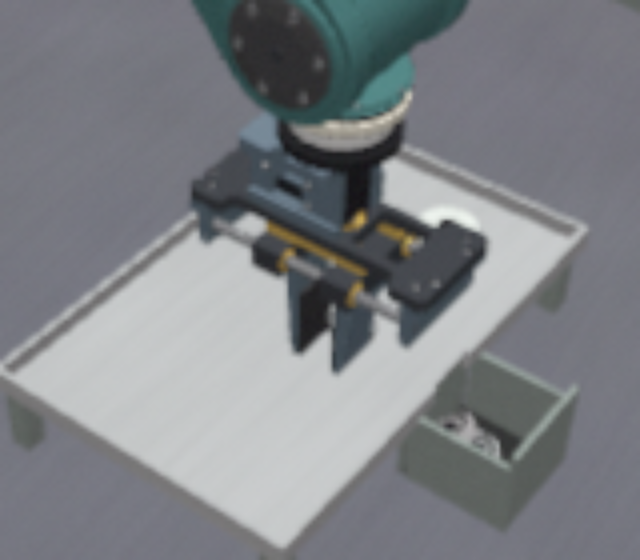

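The third bearing is hidden behind the fingers, near (-74, 0), and the slot still holds two. I'll back off, lift, and turn back to go behind it.

Emit:
play_rows(plan="-0.4 0 0 0 0 0 0.74;0 0 -0.8 0 0 0 0.74;0 -0.2 -0.8 0 0 0 0.74;0 -0.8 0 0 0 0 0.74;0 -0.9 0 0 0 0 0.74;0.7 0 0 0 0 0 0.74;0.8 0 0 0 0 0 0.74;0 0 0 0 0 1 0.74;0 0 0 0 0 1 0.74;0 0 0 0 0 1 0.74")

```text
time_s: 16.07
position: [0.5174, 0.0082, 0.2958]
eef_rot: [0.0, 0.837, 0.547, 0.0]
force: [0.8, 0.2, -0.7]
finger_gap: 0.024
grasp_force: 0.0
```

Emit:
play_rows(plan="0 0 0 0 0 1 0.74;0 0 0 0 0 1 0.74;0 0 0 0 0 1 0.74;0 0 0 0 0 1 0.74;0 0 0 0 0 1 0.74;0 0 0 0 0 1 0.74;0 0 0 0 0 1 0.74;0 0 0 0 0 1 0.74;0 0 0 0 0 1 0.74;0 0 0 0 0 1 0.74")

```text
time_s: 16.9
position: [0.5174, 0.0079, 0.2957]
eef_rot: [0.0, 0.999, 0.054, -0.0]
force: [-0.5, 0.8, -0.4]
finger_gap: 0.0232
grasp_force: 0.0
```

Emit:
play_rows(plan="0 0 0 0 0 1 0.74;0 0 0 0 0 1 0.74;0 0 0 0 0 0 0.74;0 0 0 0 0 0 0.74")

```text
time_s: 17.23
position: [0.5174, 0.0082, 0.2957]
eef_rot: [0.0, 0.999, -0.046, -0.0]
force: [-0.1, -0.4, 0.1]
finger_gap: 0.0234
grasp_force: 0.0
```

```bash
python3 - <<'E'
from h import *
st()
blobs(snap("scene")); print(); blobs(snap("top"))
E
```

```text
t 17.23 tcp loc [-121.4   -1. ] z 295.7 head 0.16 tilt [-0.0001 -0.    ] F [-0.1 -0.4  0.1] gap 23.4 j [-0.03  0.26  2.14 -0.    0.73  1.63]
 blob 590 [256.3 164.2] [-187.5  105.3]
 blob 6 [263.3 157.3] [-196.4  154. ]
 blob 18 [291.5 176.3] [-77.5 130.9]
 blob 30 [290.9 182.2] [-64.3 106.4]
 blob 79 [267.7 201.7] [-70.4  -1. ]
 blob 25 [301.  206.5] [11.7 38. ]
 blob 81 [288.5 222.5] [ 17.  -30.5]

 blob 10 [216.5 156. ] [  1.3 162.5]
 blob 7 [246. 156.] [11.4 55.2]
 blob 182 [242.5 174.7] [-58.6  69.5]
 blob 149 [277.3 179.2] [-60.7 -65.9]
 blob 36 [231.4 192.1] [-127.8   94.3]
 blob 135 [256.6 191.6] [-114.3    3.9]
 blob 39 [281.5 199.3] [-135.5  -87.2]
 blob 7 [279.4 222. ] [-214.9  -87.2]
```

The bearing is at about (-72, -0.5), straight ahead of the fingers.

Emit:
play_rows(plan="0 -0.02 0.6 0 0 0 0.74;0 0 0.6 0 0 0 0.74;0 0 0.4 0 0 0 0.74;0 0 0 0 0 0 0.74;0.25 0 0 0 0 0 0.74;0.25 0 0 0 0 0 0.74;0.25 0 0 0 0 0 0.74;0.33 0 0 0 0 0 0.74;0.33 0 0 0 0 0 0.74;0.33 0 0 0 0 0 0.74")

```text
time_s: 18.17
position: [0.5619, 0.0052, 0.2561]
eef_rot: [-0.0, 0.999, -0.047, 0.0]
force: [-0.5, -0.4, 0.2]
finger_gap: 0.0235
grasp_force: 0.3
```

Emit:
play_rows(plan="0.33 0 0 0 0 0 0.74;0.33 0 0 0 0 0 0.74;0.33 0 0 0 0 0 0.74;0.33 0 0 0 0 0 0.74;0.33 0 0 0 0 0 0.74;0.33 0 0 0 0 0 0.74;0.33 0 0 0 0 0 0.74;0 0 0 0 0 0 0.74;0 0 0 0 0 0 0.74")

```text
time_s: 18.92
position: [0.6186, -0.0002, 0.2556]
eef_rot: [0.0, 0.999, -0.047, -0.0]
force: [-0.1, -0.6, -0.8]
finger_gap: 0.0236
grasp_force: 0.0
```

Emit:
play_rows(plan="-0.4 0 -0.2 0 0 0 0.74;-0.3 0 -0.8 0 0 0 0.74;-0.5 0 -0.8 0 0 0 0.74;-0.5 0 -0.8 0 0 0 0.74;-0.5 0 -0.8 0 0 0 0.74;-0.5 0 -0.5 0 0 0 0.74;0 0 0 0 0 0 0.74;0 0 0 0 0 0 0.74")

```text
time_s: 19.58
position: [0.5502, 0.0063, 0.3539]
eef_rot: [-0.0, 0.999, -0.047, 0.001]
force: [0.5, 1.0, -0.2]
finger_gap: 0.0237
grasp_force: 0.0
```

```bash
python3 - <<'E'
from h import *
st()
s=snap("scene","c3.png",(180,110,350,260),4); blobs(s)
E
```

```text
t 19.58 tcp loc [-88.6   0.3] z 353.9 head 0.02 tilt [ 0.0013 -0.    ] F [ 0.5  1.  -0.2] gap 23.7 j [-0.03  0.22  2.06  0.    0.86  1.63]
 blob 35 [263.4 174.6] [-146.1   85.7]
 blob 18 [291.5 176.3] [-77.5 130.9]
 blob 30 [290.9 182.2] [-64.3 106.4]
 blob 24 [301.  206.5] [11.6 37.8]
 blob 16 [292.1 213.8] [7.2 0.5]
 blob 29 [284.5 224. ] [ 11.6 -41.4]
 blob 40 [293. 223.] [ 26.  -25.4]
```

View pics/c3.png

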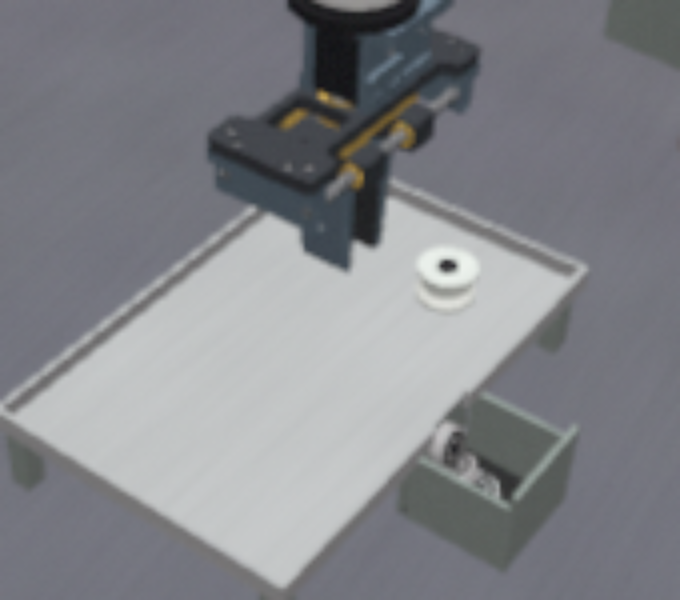

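I can't tell whether the third bearing, at crop (450, 440), is fully down, as it looks tilted against the slot's near wall. I'll check it numerically.

```bash
python3 - <<'E'
from h import *
def plane(s,rc,x):
    r,c=rc; d=R(s)@np.array([(c-s["cx"])/s["fx"],(r-s["cy"])/s["fy"],1.]); e=np.array(s["eye"])
    ex=Rz[:,0]; k=(x/1000-(e[:2]-p[:2])@ex)/(d[:2]@ex); w=e+k*d; return np.r_[loc(w)[1],round(w[2]*1000,1)]
s=snap("scene")
for d in ctrl.outline_of(s,"bearing1"): print("out",np.round(d["extent"]),round(d["score"],2))
for rc in((213,294),(219,291),(221,292.5),(227,296),(215,290),(226,290)): print(rc,[plane(s,rc,x) for x in(0,6,15)])
g=cv2.cvtColor(s["pixels"],cv2.COLOR_RGB2GRAY); print("cols 282..312"); 
for r in range(206,238): print(r,*g[r,282:313])
t=snap("top"); g=cv2.cvtColor(t["pixels"],cv2.COLOR_RGB2GRAY); print("top cols 250..276")
for r in range(138,166): print(r,*g[r,250:277])
for rc in((162,262),(156,262),(150,262)): print(rc,loc(ray(t,rc,.06)))
for d in ctrl.outline_of(t,"bearing1"): print("out",np.round(d["extent"]),round(d["score"],2))
E
```

```text
out [287. 216. 295. 227.] 0.46
(213, 294) [array([25.4, 48.2]), array([13.5, 61.6]), array([-4.3, 81.6])]
(219, 291) [array([12.4, 35.4]), array([ 0.7, 49. ]), array([-16.7,  69.4])]
(221, 292.5) [array([22.9, 18.6]), array([11. , 32.5]), array([-6.7, 53.4])]
(227, 296) [array([ 50. , -29.8]), array([ 37.7, -15. ]), array([19.2,  7.3])]
(215, 290) [array([ 3.7, 58.1]), array([-7.8, 71.3]), array([-25. ,  91.1])]
(226, 290) [array([11.8,  7.7]), array([ 0.1, 21.8]), array([-17.3,  43. ])]
cols 282..312
206 198 198 197 195 197 196 196 196 196 197 197 198 197 197 196 194 182 147 109 108 110 115 116 118 118 119 117 116 117 117 116
207 197 196 195 196 196 196 195 195 196 197 198 197 196 191 183 177 147 110 118 120 115 117 117 117 117 118 117 116 117 116 116
208 196 195 196 196 195 196 195 196 196 197 197 197 193 173 140 137 107 115 131 144 137 123 118 118 118 118 118 117 116 117 116
209 194 194 195 195 195 194 195 196 196 197 196 194 179 141 119 116 107 107 122 143 151 144 137 124 118 117 118 116 115 115 117
210 195 195 195 195 195 195 196 197 197 196 193 180 142 105 119 113 102 98 94 100
[... 5274 characters left out ...]
 136 136 135 138 137 135 137 133 134 136 133 136 136 135 133 111 108 124 123
161 141 137 138 138 140 138 139 137 138 138 140 137 138 140 137 138 137 135 137 138 138 138 137 111 111 128 121
162 140 143 142 141 139 142 141 141 139 141 140 138 139 140 137 140 139 137 141 141 140 140 140 97 88 129 122
163 143 143 145 143 144 142 143 142 143 144 143 141 143 141 143 142 142 143 141 140 140 143 142 100 87 130 121
164 149 148 148 149 148 146 148 148 147 148 146 148 147 148 148 147 147 147 147 146 147 149 147 107 88 129 124
165 156 156 155 155 155 154 155 153 154 153 154 153 153 154 152 153 152 150 152 150 153 154 150 102 87 126 120
(162, 262) [-3.3 -4.5]
(156, 262) [18.8 -2.4]
(150, 262) [40.9 -0.3]
```

Emit:
play_rows(plan="-0.5 0.6 -0.5 0 0 0 0.74;-0.5 0.9 -0.5 0 0 0 0.74;-0.4 0.9 -0.5 0 0 0 0.74;0 0.9 0 0 0 0 0.74;0 0.9 0 0 0 0 0.74;0 0.9 0 0 0 0 0.74;0 0.9 0 0 0 0 0.74;0 0.9 0 0 0 0 0.74;0 0 0 0 0 0 0.74;0 0 0 0 0 0 0.74")

```text
time_s: 20.67
position: [0.5, -0.163, 0.3901]
eef_rot: [-0.0, 0.999, -0.048, -0.0]
force: [0.1, 0.4, 0.7]
finger_gap: 0.0236
grasp_force: 0.0
```

```bash
python3 - <<'E'
from h import *
st()
s=snap("scene"); g=cv2.cvtColor(s["pixels"],cv2.COLOR_RGB2GRAY)
for r in range(212,228): print(r,*g[r,284:300])
t=snap("top"); g=cv2.cvtColor(t["pixels"],cv2.COLOR_RGB2GRAY); print("top cols 250..276")
for r in range(138,166): print(r,*g[r,250:277])
for z in(.03,.045,.06):print([loc(ray(t,rc,z)) for rc in((160,262),(156,262),(150,262))])
for n,q in(("scene",s),("top",t)):
  for d in ctrl.outline_of(q,"bearing1"): print(n,np.round(d["extent"]),round(d["score"],2))
E
```

```text
t 20.67 tcp loc [-122.6 -173.1] z 390.1 head -0.09 tilt [-0.0009  0.0004] F [0.1 0.4 0.7] gap 23.6 j [-0.36  0.12  2.09  0.    0.93  1.31]
212 194 194 195 196 196 195 193 180 144 95 91 92 98 100 95 95
213 194 196 196 196 196 196 185 147 95 89 89 90 96 102 95 96
214 195 196 196 197 195 190 162 109 93 90 90 89 94 101 96 96
215 196 197 197 195 189 164 133 148 137 115 96 89 93 100 95 96
216 196 195 195 196 180 142 172 192 179 157 126 107 103 100 94 95
217 196 196 195 191 174 171 195 192 183 157 130 114 115 99 97 96
218 195 195 191 172 158 185 195 190 160 77 59 80 102 96 95 96
219 195 191 172 134 151 191 192 177 120 85 77 72 86 95 95 96
220 192 172 133 116 154 186 184 152 83 99 73 84 86 97 93 94
221 172 133 111 129 161 178 166 109 73 45 55 84 90 94 95 95
222 133 109 110 133 161 169 154 93 83 34 60 84 84 79 88 92
223 112 113 108 122 147 155 138 73 82 60 74 90 107 107 89 79
224 120 138 131 117 127 136 122 75 93 79 91 109 117 143 136 74
225 119 143 148 139 135 126 112 68 71 75 102 138 120 131 165 88
226 102 100 120 142 149 139 124 103 84 77 109 139 127 138 164 99
227 94 94 97 101 120 139 147
[... 2430 characters left out ...]
83 110 134 126 143 162 176 193
162 218 219 218 217 219 219 219 217 215 212 211 212 212 214 211 197 189 172 141 118 85 124 194 210 189 189 178
163 215 215 215 217 217 216 216 215 214 214 214 212 212 213 215 215 219 222 222 224 224 222 219 217 216 216 217
164 214 214 214 214 212 213 213 213 213 213 214 214 214 214 214 215 216 215 216 217 218 217 215 216 215 215 216
165 213 212 213 213 212 210 212 211 210 210 211 212 211 213 212 213 211 213 214 214 214 215 215 216 217 215 217
[array([ 9.6, -3.4]), array([24.6, -1.9]), array([47.1,  0.2])]
[array([ 6.8, -3.6]), array([21.7, -2.2]), array([44., -0.])]
[array([ 4.1, -3.8]), array([18.8, -2.4]), array([40.9, -0.3])]
scene [288. 220. 296. 225.] 0.46
```

```bash
python3 - <<'E'
from h import *
s,t=snap("scene"),snap("top")
def r(s,rc): 
    d=R(s)@np.array([(rc[1]-s["cx"])/s["fx"],(rc[0]-s["cy"])/s["fy"],1.]); return np.array(s["eye"]),d/np.linalg.norm(d)
for a,b in(((221.7,293),(157.8,261)),((221.7,293),(157,261)),((223.5,297),(155,262)),((216,291.5),(160,262)),((216,291.5),(159,261))):
    (e,d),(f,g)=r(s,a),r(t,b); k=np.linalg.lstsq(np.c_[d,-g],f-e,rcond=None)[0]; u,v=e+k[0]*d,f+k[1]*g
    w=(u+v)/2; print(a,b,loc(w),"z",round(w[2]*1000,1),"miss",round(np.linalg.norm(u-v)*1000,1))
for y in(0,):
  for x,z in((0,60),(10,40),(10,30),(10,50),(15,35)):
    w=np.r_[p[:2]+Rz@[x/1e3,y/1e3],z/1e3]
    for q in(s,t):
        c=(w-np.array(q["eye"]))@R(q); print((x,y,z),"row,col",round(c[1]/c[2]*q["fy"]+q["cy"],1),round(c[0]/c[2]*q["fx"]+q["cx"],1))
E
```

```text
(221.7, 293) (157.8, 261) [14.1  0.4] z 44.2 miss 1.7
(221.7, 293) (157, 261) [15.7 -0.1] z 45.8 miss 4.2
(223.5, 297) (155, 262) [25.7 -1.4] z 46.2 miss 1.3
(216, 291.5) (160, 262) [ 5.5 -2.5] z 62.6 miss 4.6
(216, 291.5) (159, 261) [6.9 0. ] z 61.7 miss 0.4
(0, 0, 60) row,col 215.3 289.3
(0, 0, 60) row,col 161.0 260.9
(10, 0, 40) row,col 222.1 291.8
(10, 0, 40) row,col 159.3 261.1
(10, 0, 30) row,col 224.6 291.5
(10, 0, 30) row,col 159.8 261.1
(10, 0, 50) row,col 219.6 292.2
(10, 0, 50) row,col 158.8 261.1
(15, 0, 35) row,col 224.2 293.2
(15, 0, 35) row,col 158.2 261.2
```

The third bearing is in the slot, but it leans on the others with its top rim near lip level (centre about z = 41 mm). I'll settle it with a gentle press from above using closed fingertips.

Emit:
play_rows(plan="0.6 -0.7 0 0 0 0 1;0.6 -0.7 0 0 0 0 1;0.6 -0.7 0 0 0 0 1;0.6 -0.7 0 0 0 0 1;0.6 -0.7 0 0 0 0 1;0.6 -0.7 0 0 0 0 1;0.6 -0.7 0 0 0 0 1;0.6 -0.7 0 0 0 0 1;0.6 -0.7 0 0 0 0 1;0.2 -0.6 0 0 0 0 1")

```text
time_s: 21.8
position: [0.6571, -0.0021, 0.3908]
eef_rot: [-0.0, 0.999, -0.047, 0.0]
force: [-0.1, -0.7, -0.5]
finger_gap: 0.0004
grasp_force: 0.0
```

Emit:
play_rows(plan="0 0 0.8 0 0 0 1;0 0 0.8 0 0 0 1;0 0 0.8 0 0 0 1;0 0 0.8 0 0 0 1;0 0 0.8 0 0 0 1;0 0 0.2 0 0 0 1;0 0 0 0 0 0 1;0 0 0 0 0 0 1")

```text
time_s: 22.47
position: [0.6557, -0.0035, 0.2864]
eef_rot: [0.0, 0.999, -0.047, 0.0]
force: [0.3, 1.1, 0.4]
finger_gap: 0.0007
grasp_force: 0.0
```

```bash
python3 - <<'E'
from h import *
st()
E
```

```text
t 22.47 tcp loc [17.4  0.5] z 286.4 head 0.03 tilt [ 0.0003 -0.    ] F [0.3 1.1 0.4] gap 0.7 j [-0.04  0.46  1.87 -0.    0.81  1.62]
```

Emit:
play_rows(plan="0 0 0.4 0 0 0 1;0 0 0.4 0 0 0 1;0 0 0.3 0 0 0 1;0 0 0.1 0 0 0 1;0 0 0.1 0 0 0 1;0 0 0.1 0 0 0 1;0 0 0 0 0 0 1")

```text
time_s: 23.05
position: [0.6556, -0.0037, 0.2504]
eef_rot: [0.0, 0.999, -0.047, -0.0]
force: [-1.4, -0.4, 0.1]
finger_gap: 0.0005
grasp_force: 0.0
```

Emit:
play_rows(plan="0 0 0.1 0 0 0 1;0 0 0.1 0 0 0 1;0 0 0 0 0 0 1")

```text
time_s: 23.3
position: [0.6557, -0.0037, 0.2456]
eef_rot: [-0.0, 0.999, -0.047, 0.0]
force: [0.1, 0.1, 0.7]
finger_gap: 0.0004
grasp_force: 0.7
```

Emit:
play_rows(plan="0 0 0.1 0 0 0 1;0 0 0.1 0 0 0 1;0 0 0 0 0 0 1")

```text
time_s: 23.55
position: [0.6564, -0.0037, 0.242]
eef_rot: [-0.0, 0.999, -0.047, 0.001]
force: [-2.3, 0.5, 15.5]
finger_gap: 0.0004
grasp_force: 8.1
```

Emit:
play_rows(plan="0.15 0 0 0 0 0 1;0.15 0 0 0 0 0 1;0.15 0 0 0 0 0 1;0 0 0 0 0 0 1")

```text
time_s: 23.88
position: [0.6674, -0.0048, 0.241]
eef_rot: [0.0, 0.999, -0.047, 0.0]
force: [-0.2, 0.5, 0.4]
finger_gap: 0.0005
grasp_force: 0.0
```

```bash
python3 - <<'E'
from h import *
st()
s=snap("scene"); g=cv2.cvtColor(s["pixels"],cv2.COLOR_RGB2GRAY)
for r in range(212,230): print(r,*g[r,282:306])
E
```

```text
t 23.88 tcp loc [29.1  0.3] z 241.0 head 0.01 tilt [ 0.0008 -0.0001] F [-0.2  0.5  0.4] gap 0.5 j [-0.04  0.55  1.85 -0.    0.75  1.62]
212 73 72 64 55 49 40 38 46 57 71 81 83 74 72 79 94 96 75 71 68 58 73 106 111
213 75 72 73 72 65 57 49 41 39 44 54 66 68 72 73 74 71 71 69 61 53 87 107 87
214 73 72 73 74 72 72 65 54 46 42 39 43 56 67 71 73 73 70 58 55 80 105 100 71
215 74 73 72 75 73 72 73 72 62 52 46 39 41 44 55 65 63 55 46 69 103 103 76 74
216 72 73 74 73 73 74 74 74 72 70 60 52 45 40 41 45 46 39 50 77 93 78 71 72
217 99 73 73 74 74 72 71 74 73 73 72 69 59 49 41 41 51 65 67 68 70 70 71 69
218 163 136 99 76 73 75 74 73 73 76 74 74 71 65 60 56 68 82 77 69 69 71 71 66
219 198 189 162 133 88 73 73 74 72 73 73 75 73 75 73 74 71 69 70 69 71 73 72 65
220 197 197 193 168 107 83 75 75 75 74 74 73 74 76 73 76 71 69 70 68 71 72 71 62
221 197 193 174 135 108 97 81 81 84 75 74 73 76 80 80 77 75 72 69 70 73 72 72 60
222 193 174 135 109 106 98 101 127 136 112 83 74 75 82 81 74 76 73 69 70 71 72 74 61
223 174 134 113 115 104 94 125 161 172 164 137 92 72 74 71 72 75 77 73 69 72 72 71 62
224 135 112 122 138 133 115 135 158 169 175 157 116 89 77 71 75 77 86 85 67 70 74 72 67
225 111 111 122 144 151 143 147 149 156 140 96 106 108 107 77 81 80 86 78 60 64 71 76 82
226 110 107 102 103 122 144 153 149 138 94 46 63 110 126 112 139 120 97 53 53 54 61 71 83
227 109 100 96 96 96 102 121 143 144 122 93 95 120 126 157 176 159 130 72 64 53 54 52 60
228 101 97 95 97 95 96 96 108 135 147 140 139 147 162 175 170 163 135 95 93 90 66 54 53
229 97 96 96 96 95 95 96 97 97 108 137 157 170 176 169 170 164 145 123 105 114 108 84 55
```

It dropped: the rim's top moved from row 215 to row 222. Lifting straight out.

Emit:
play_rows(plan="0 0 -0.4 0 0 0 1;0 0 -0.8 0 0 0 1;0 0 -1 0 0 0 1;0 0 -1 0 0 0 1;0 0 -1 0 0 0 1;-0.9 0.5 -0.8 0 0 0 1;-0.9 0.8 -0.4 0 0 0 1;-0.9 0.9 0 0 0 0 1;-0.9 0.9 0 0 0 0 1;-0.9 0.9 0 0 0 0 1")

```text
time_s: 24.77
position: [0.5438, -0.0942, 0.3763]
eef_rot: [0.0, 0.999, -0.047, 0.0]
force: [-0.5, -1.2, -0.3]
finger_gap: 0.0005
grasp_force: 0.0
```

Emit:
play_rows(plan="-0.5 0.9 0 0 0 0 1;-0.5 0.9 0 0 0 0 1;-0.5 0.9 0 0 0 0 1;0 0 0 0 0 0 1;0 0 0 0 0 0 1")

```text
time_s: 25.18
position: [0.5009, -0.1579, 0.3762]
eef_rot: [-0.0, 0.999, -0.048, 0.0]
force: [0.4, 0.4, -0.5]
finger_gap: 0.0006
grasp_force: 0.0
```

```bash
python3 - <<'E'
from h import *
st()
s=snap("scene"); g=cv2.cvtColor(s["pixels"],cv2.COLOR_RGB2GRAY); blobs(s)
for r in range(213,236): print(r,*g[r,282:308])
t=snap("top"); blobs(t); g=cv2.cvtColor(t["pixels"],cv2.COLOR_RGB2GRAY)
for r in range(146,163): print(r,*g[r,252:272])
E
```

```text
t 25.18 tcp loc [-122.1 -167.9] z 376.2 head -0.1 tilt [0.0002 0.    ] F [ 0.4  0.4 -0.5] gap 0.6 j [-0.35  0.14  2.1   0.    0.9   1.32]
 blob 260 [270.6 165.3] [-158.3  131.1]
 blob 18 [291.5 176.3] [-77.5 130.9]
 blob 30 [290.9 182.2] [-64.4 106.4]
 blob 32 [214.  196.4] [-198.8  -75.9]
 blob 138 [292.9 215.6] [12.  -6.4]
213 194 193 194 194 196 197 195 195 185 148 97 89 91 88 95 103 95 94 96 94 95 95 95 95 96 100
214 193 193 195 196 197 196 195 189 162 109 89 90 90 89 96 102 94 96 96 96 96 97 95 95 94 95
215 194 195 196 197 196 195 190 162 108 90 90 91 89 90 94 98 94 94 95 95 96 97 96 95 96 96
216 194 195 195 196 195 195 179 114 91 87 90 94 96 90 96 98 95 95 93 95 96 97 96 96 95 95
217 195 196 195 196 194 191 167 104 90 88 101 132 141 115 95 98 95 95 96 94 95 96 95 94 95 96
218 197 196 195 195 191 173 128 90 89 101 141 176 181 159 127 96 95 95 97 94 94 96 95 94 95 95
219 197 195 196 191 172 132 103 90 101 141 180 193 191 180 150 96 95 97 96 93 94 95 94 94 95 95
220 195 195 191 173 133 108 103 94 133 178 196 195 189 165 114 95 94 94 94 95 95 95 96 95 95 96
221 194 192 172 132 108 
[... 2106 characters left out ...]
03
154 145 52 57 59 50 149 159 162 161 47 46 155 160 148 169 44 57 60 49 107
155 115 41 61 57 50 123 159 149 155 156 145 163 144 153 165 45 55 61 51 129
156 82 44 54 55 52 51 134 188 207 214 220 204 190 170 86 50 55 57 46 129
157 125 67 29 42 43 44 138 197 181 126 128 155 188 163 50 48 54 54 44 133
158 238 243 248 225 122 107 184 212 219 221 222 221 216 175 56 31 36 37 28 149
159 177 196 217 200 128 135 207 225 230 229 224 215 202 168 144 183 208 185 148 176
160 44 38 46 45 36 140 158 67 68 101 131 165 182 136 117 214 243 239 236 232
161 230 214 189 191 191 178 137 117 122 100 89 44 104 118 21 65 81 84 112 133
162 218 219 220 219 221 221 222 224 225 225 227 227 219 200 190 172 140 118 86 126
```

```bash
python3 - <<'E'
from h import *
s,t=snap("scene"),snap("top")
cv2.imwrite("pics/z.png",s["pixels"])
def r(s,rc): 
    d=R(s)@np.array([(rc[1]-s["cx"])/s["fx"],(rc[0]-s["cy"])/s["fy"],1.]); return np.array(s["eye"]),d/np.linalg.norm(d)
for a,b in(((217.5,294),(158.5,261)),((218,293.5),(159,261)),((218,293.5),(157.5,261))):
    (e,d),(f,g)=r(s,a),r(t,b); k=np.linalg.lstsq(np.c_[d,-g],f-e,rcond=None)[0]; u,v=e+k[0]*d,f+k[1]*g
    w=(u+v)/2; print(a,b,loc(w),"z",round(w[2]*1000,1),"miss",round(np.linalg.norm(u-v)*1000,1))
# synthetic fit: disc silhouette of the bright+dark bearing in scene for hypotheses
import itertools
def pr(q,w): 
    c=(w-np.array(q["eye"]))@R(q); return np.c_[c[:,1]/c[:,2]*q["fy"]+q["cy"],c[:,0]/c[:,2]*q["fx"]+q["cx"]]
a=np.linspace(0,2*np.pi,60)
for tilt,x,z in itertools.product((60,75,90,105,120),(8,12),(32,36,40,44)):
    th=np.radians(tilt); n=np.array([np.sin(th),0,np.cos(th)]); u=np.array([np.cos(th),0,-np.sin(th)]); v=np.array([0,1.,0])
    P=np.vstack([np.array([x,0,z])+h*n+16*(np.cos(a)[:,None]*u+np.sin(a)[:,None]*v) for h in(-5,5)])/1000
    W=np.c_[P[:,:2]@Rz.T+p[:2],P[:,2]]; A,B=pr(s,W),pr(t,W)
    if abs(A[:,0].min()-217)<1.2 and abs(B[:,0].max()-160)<.9: print(tilt,x,z,"scene rows",A.min(0).round(1),A.max(0).round(1),"top",B.min(0).round(1),B.max(0).round(1))
E
```

```text
(217.5, 294) (158.5, 261) [11.5  1.6] z 57.3 miss 4.2
(218, 293.5) (159, 261) [10.2  1.5] z 54.6 miss 4.3
(218, 293.5) (157.5, 261) [13.2  0.6] z 57.6 miss 0.4
75 12 36 scene rows [217.3 287.4] [229.7 297.1] top [157.1 256.7] [160.9 265.6]
75 12 40 scene rows [216.2 287.5] [228.7 297.3] top [156.9 256.7] [160.7 265.6]
```

All three bearings are now entirely below deck level and at rest inside the slot (the last has its centre at about z = 37 mm). The pulley hasn't moved and the arm is clear, so I'm handing in.

```bash
python3 -c "
from h import *
s=snap('scene'); print(np.abs(s['pixels'].astype(int)-cv2.imread('pics/z.png').astype(int))[205:240,275:315].max())
print(ctrl.hand_in())"
```

```text
4
the job is handed in; nothing more can be done
None
```

I swept all three bearings through the gate one at a time into the slot, and the pulley and the rest of the bench look undisturbed. The last one stands on edge in the pocket below deck level, after I pressed its rim down with the closed fingertips; the job is handed in, with no verdict returned.

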